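# Lock off the isolator and draw the fuse carrier

### The arm

A 6-joint arm with a two-finger parallel gripper is mounted at the origin on the work surface. World frame = base frame: x ahead of the robot, y to its left, z up, the work surface at z = 0. Lengths are in m, angles in degrees, forces in N, time in s.
With the tool pointing down it reaches from about 0.325 to 0.85 m from the base axis. Payload 4.4 kg.
Tool frame: the origin (TCP) lies midway between the tips of the shut fingers; the grasp point (between the pads) lies 19 mm behind it; z points along the fingers, y is the line along which they close (so a half turn about z gives the same grasp; the last joint's range is limited). The gripper opens to 94 mm and grips with 3 to 60 N. Pads are 16 mm wide; open, the fingers measure 119 mm over their backs; the gripper's body (75 mm by 177 mm) begins 78 mm behind the grasp point.
Start: joints at [64.945, 11.837, 88.321, -0, 79.842, -8.623], TCP at [0.163, 0.552, 0.205] pointing down, gripper open.
Joint ranges: [-156.59, 156.59], [-49.26, 127.26], [12.9, 141.05], [-63.56, 243.56], [4.71, 150.69], [-161.64, 161.64]. Speed limits (degrees/s): [159.86, 159.86, 180, 180, 180, 180].

### API

Orientations are given as a 3x3 rotation matrix whose columns are the frame's x, y, z axes.
In Python, from plant import manip gives the robot as it stands.
- The arm moves only by the shell command python3 -m inch 'ROWS' [FORCE]. ROWS is JSON, a list of rows, each a list of 7 numbers: the turn, a rotation vector about the tool's x, y, z in degrees, then the shift along the tool's x, y, z in m, then the finger opening in m, from 0 to 0.094. In form: [[wx, wy, wz, tx, ty, tz, grip], ...]. A call has 1 to 20 rows; each row is the pose to reach, as a shift and turn from the pose commanded when the call began, along the tool's axes at that moment; what a row does not reach only later rows make up. A row lasts 1/8 s, in which the tool goes at most 62.5 mm and 10.7 degrees, less where a joint would pass 70% of its speed; a pose out of reach is approached as far as the arm can. A call with a gripper value outside its range is refused whole. The fingers move at their own pace and stop on an object; FORCE is the grip in N (left out, the last holds). Time passes only in rows, so rows that repeat a pose let the fingers close. It gives the time, the measured TCP pose, the force, the opening and the grip force at its end, in the units of the state.
- manip.observe(): the state, without advancing time (a new reading comes with each control period).
- manip.read_camera(name): name is "side" or "top" or "wrist"; returns (picture, depth): 400x640x3 uint8, blue, green, red; 400x640 float32, m along the optical axis (not along the pixel's ray), 0 where there is no reading.
- manip.camera_info(name): a dict with "fx", "fy", "cx", "cy" (pixels), "R" (3x3) and "t" (3): a world point X has camera coordinates R X + t. Camera axes: x right, y down, z forward; pixel columns grow to the right and rows downward; lengths in m; the calibration is good to about 2 mm. A picture is of the moment at which its call begins: read the wrist's pose just before it. camera_info takes no time and is no camera call; for the wrist camera it gives the pose at the moment of the call.
- manip.finish_job(): hands the job in; it is judged then, once.
The state is a dict: "time_s": time; "joint_pos": joint angles; "qd": joint speeds; "tau": joint torques, N m; "tcp_pos": TCP position; "ee_rot": TCP orientation; "force": force on the tool from outside, world axes, zero at the start; "torque": the same for the moment, N m; "width": opening from 0.0 (shut) to 1.0 (fully open); "finger_force": force on a finger pad.
Only numpy, scipy, OpenCV 4.12 (cv2) and the standard library are available. Lean on these libraries where they do the work, as an engineer would, in place of code of your own. Each camera call takes 0.05 s, during which the arm holds its last target. There are 200 camera calls.

### The job

Make the machine's electrics safe on the workshop bench: first clip the spring clamp well down over the isolator's upright switch tab, so that it grips there by itself and is let go. Then pinch the two side catches of the fuse carrier together, draw the carrier up out of its holder, and finish while still holding it pinched, upright and still, with its underside more than 10 cm above the bench. Leave the other things on the bench where they are.

Things in the scene. Friction and masses are not known exactly. Their poses are not given: they have to be found in the camera images.
- clamp: Spring clamp, dark steel and rubber, 88 mm tall, loose, standing on its two jaws with the handles up. Origin: midway between the jaw feet, at their underside when closed; z up, y the line along which the handles are pinched and the jaws open, x along the 36 mm pivot pin, which lies 44 mm above the origin. Jaw pads: bottom 12 mm, 30 mm long in x. Throat below the pivot 36 mm deep. Mass about 0.11 kg.
- clamp_grip (a point): Point midway between the clamp's handle ends, 82 mm above its origin, axes as the clamp. The handle ends are 8 mm rolls, 32 mm long in x, 66 mm apart over the outsides when closed, about 40 mm when fully pinched (then the jaws gape about 33 mm). Pinch them from above, along y. About 5 N on each starts to open the jaws, 11 N opens them fully; springs close them.
- jaw_left (a joint): Opening angle of the clamp's +y jaw, rad: 0 closed (4 mm gap between the two pads), 0.34 fully open; about 0.08 on each side when gripping the 10 mm tab.
- jaw_right (a joint): The same for the -y jaw of the clamp. When the handles are let go over the tab, the clamp may ride up about 5 mm as its jaws close.
- isolator: Fixed grey isolator box, 84 (x) by 66 (y) by 56 mm high, with a round black disc on top (its top 60 mm up) from which the switch tab rises. Origin: centre of the underside, on the bench; z up.
- tab_root (a point): Middle of the foot of the isolator's upright grey tab, 60 mm above the bench, axes as the isolator. The tab is 40 mm wide in x, 10 mm thick in y, 32 mm high. The clamp goes over it from above, the clamp's y along this y, a jaw on each broad face. Well down: jaw feet (clamp's origin) 0 to 15 mm above this point and within 15 mm of it in x.
- holder: Fixed black fuse holder, a socket block 84 (x) by 76 (y) mm, rim 34 mm and inner floor 12 mm above the bench. Origin: centre of the underside; z up. Lips on its +y and -y walls keep the carrier's hooks down until both catches are pinched.
- carrier: White fuse carrier with brass ends, loose, 70 mm tall, seated in the holder. Origin: centre of its underside (12 mm above the bench when seated); z up, x and y as the holder's. With both catches fully pinched it draws straight up with 1.5 mm play each way and is clear of the holder after 22 mm. Mass about 0.15 kg.
- carrier_grip (a point): Point midway between the carrier's two catch pads, 49 mm above its origin, axes as the carrier. The ribbed pads are on the +y and -y sides, 24 mm wide in x, reaching from 17 mm below to 17 mm above this point; outer faces 50 mm apart free, 38 mm fully pinched (3 N rising to 6 N each, then a firm stop). Pinch from above, along y.
- catch_left (a joint): Inward travel of the +y catch, m: 0 free (hooked under the lip), 0.006 fully pinched; it clears the lip from 0.0035 and must stay beyond 0.004 while held.
- catch_right (a joint): The same for the -y catch.
- bearing: Bystander: steel bearing ring, 30 mm across, 10 mm high, lying between the task's things. Origin: centre of underside.
- bolt: Bystander: dark bolt standing on its head, 22 mm across, 34 mm high, between the task's things. Origin: centre of underside.
- spanner: Bystander: spanner lying beyond the task's things. Origin: on its underside.
- grease_tin: Bystander: steel tin, 70 mm across, 90 mm tall. Origin: centre of underside.
- screwdriver: Bystander: screwdriver lying on the bench's right (-y) side. Origin: on its underside.
- pot: Bystander: dark steel cup, 80 mm across, 75 mm tall. Origin: centre of underside.
Things that resemble listed ones, but are neither listed nor needed, are in the scene too. What is shaped like the holder but green or purple is not meant. What is shaped like the carrier but red is not meant.

How it is judged:
By the outcome, as a careful person would: the job done as asked, in the order asked, and still so for the second after the job is handed in, while the arm keeps its last pose, push and grip.
It also fails if it takes over 58 s, if anything falls off the work surface, if the arm or the gripper's body presses on something with over 40 N, if the wrist force passes 120 N, or if a joint passes its speed limit or range.

## Working session

There is one attempt and no reset: what is moved stays moved. The work goes in short steps, Python scripts to look and compute and a shell command to move; the robot and the scene stay as the last step left them, time stands still between calls to the robot, and variables do not carry over. Pictures are saved under pics/ and viewed, at most 10 in all, crops included, and the job is handed in when it is done.

```bash
mkdir -p pics; ls
python3 - <<'E'
from plant import manip
import cv2,numpy as np
s=manip.observe();print(s)
for n in("top","side"):
    p,d=manip.read_camera(n);cv2.imwrite(f"pics/{n}0.png",p);np.savez(f"pics/{n}0.npz",p=p,d=d)
    print(n,manip.camera_info(n))
E
```

```text
pics
{'time_s': 0.0, 'joint_pos': array([ 6.49457820e+01,  1.18850679e+01,  8.84039090e+01,  1.60821895e-04,
        7.98413714e+01, -8.62394953e+00]), 'qd': array([-0.0338077 ,  0.0242314 , -0.00433517, -0.07019003, -0.17037404,
       -0.03523489]), 'tau': array([-1.57350085e-03, -3.70884562e+01, -2.81412435e+01,  6.95514260e-02,
        3.63459194e-02, -1.88093863e-04]), 'tcp_pos': array([0.16231193, 0.55077667, 0.20429008]), 'ee_rot': array([[-9.59164377e-01,  2.82847600e-01, -9.65913045e-04],
       [ 2.82849040e-01,  9.59162227e-01, -2.05977575e-03],
       [ 3.43864680e-04, -2.24887110e-03, -9.99997412e-01]]), 'force': array([-0.11061518, -0.51064618,  0.78695332]), 'torque': array([-0.00088011, -0.01811023, -0.02089102]), 'finger_force': 0.0, 'width': 0.9947783151280899}
top {'fx': 509.50481687391573, 'fy': 509.50481687391573, 'cx': 312.4780440625472, 'cy': 201.2642352628028, 'R': array([[-0.00937375, -0.99992997,  0.00722398],
       [-0.98554617,  0.0080164 , -0.16921729],
       [ 0.16914753, -0.00870576, -0.98555229]]), 't': array([-0.04857438,  0.53787409,  1.30647132])}
side {'fx': 453.9120971027831, 'fy': 453.9120971027831, 'cx': 312.9515743771473, 'cy': 201.51352356818396, 'R': array([[ 0.71225113, -0.70188864, -0.00711849],
       [-0.39989912, -0.39742678, -0.82591322],
       [ 0.57687002,  0.5911043 , -0.56375232]]), 't': array([-0.43120924,  0.25710143,  0.91526148])}
```

View pics/top0.png

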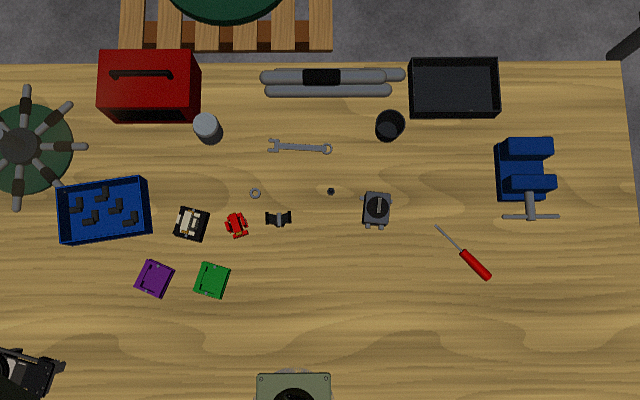

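View pics/side0.png

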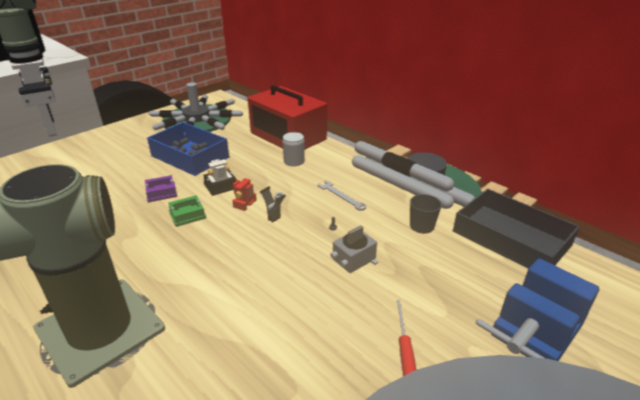

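Top view: clamp at (278,219), isolator at (376,207), white carrier in its holder at (191,223), red decoy at (237,224) beside the clamp, bearing at (255,193), bolt at (331,191). I'll measure these and view an enlarged crop.

```bash
cat > h.py <<'E'
from plant import manip
import cv2,numpy as np
def grab(n,tag):
    i=manip.camera_info(n);p,d=manip.read_camera(n)
    np.savez(f"pics/{tag}.npz",p=p,d=d,**i);cv2.imwrite(f"pics/{tag}.png",p);return p,d,i
def ray(i,u,v,z):
    c=-i["R"].T@i["t"];r=i["R"].T@np.array([(u-i["cx"])/i["fx"],(v-i["cy"])/i["fy"],1])
    return c+r*(z-c[2])/r[2]
def cloud(i,d):
    v,u=np.mgrid[:400,:640]
    P=np.stack([(u-i["cx"])/i["fx"]*d,(v-i["cy"])/i["fy"]*d,d],-1)
    return (P-i["t"])@i["R"]
def tri(i1,uv1,i2,uv2):
    M=lambda i:np.array([[i["fx"],0,i["cx"]],[0,i["fy"],i["cy"]],[0,0,1]])@np.c_[i["R"],i["t"]]
    X=cv2.triangulatePoints(M(i1),M(i2),np.float64(uv1),np.float64(uv2)).ravel();return X[:3]/X[3]
E
python3 - <<'E'
from h import *
f=np.load("pics/top0.npz");p,d=f["p"],f["d"];i=manip.camera_info("top")
C=cloud(i,d)
for n,(u0,u1,v0,v1),zl,zh in[("clamp",(260,297,205,235),.07,.1),("clamplow",(260,297,205,235),.015,.1),("isobox",(355,397,185,235),.045,.07),("tab",(355,397,185,235),.08,.1),("holder",(168,214,200,248),.025,.05),("carrier",(168,214,200,248),.07,.1)]:
    m=np.zeros(d.shape,bool);m[v0:v1,u0:u1]=1;m&=(C[...,2]>zl)&(C[...,2]<zh)
    q=C[m];r=cv2.minAreaRect(np.float32(q[:,:2]));print(n,len(q),q.mean(0).round(3),np.percentile(q[:,2],95).round(3),r)
cv2.imwrite("pics/c1.png",cv2.resize(p[170:300,130:400],(800,385),interpolation=cv2.INTER_CUBIC))
E
```

```text
clamp 107 [0.49  0.038 0.081] 0.088 ((0.4896109104156494, 0.03679342940449715), (0.03106812573969364, 0.06468372046947479), 2.4272940158843994)
clamplow 299 [0.489 0.037 0.063] 0.087 ((0.48919934034347534, 0.037306930869817734), (0.034577518701553345, 0.06462965905666351), 0.3301043212413788)
isobox 720 [ 0.516 -0.221  0.057] 0.064 ((0.5183300971984863, -0.22285284101963043), (0.066814124584198, 0.08518638461828232), 82.8231201171875)
tab 71 [ 0.517 -0.222  0.091] 0.096 ((0.5176263451576233, -0.22249819338321686), (0.010216530412435532, 0.03902071341872215), 82.26480102539062)
holder 460 [0.481 0.267 0.034] 0.04 ((0.48402804136276245, 0.2730857729911804), (0.07519828528165817, 0.07820051908493042), 74.9007339477539)
carrier 245 [0.483 0.273 0.08 ] 0.085 ((0.48397746682167053, 0.2735094130039215), (0.05131387338042259, 0.048171576112508774), 34.701717376708984)
```

View pics/c1.png

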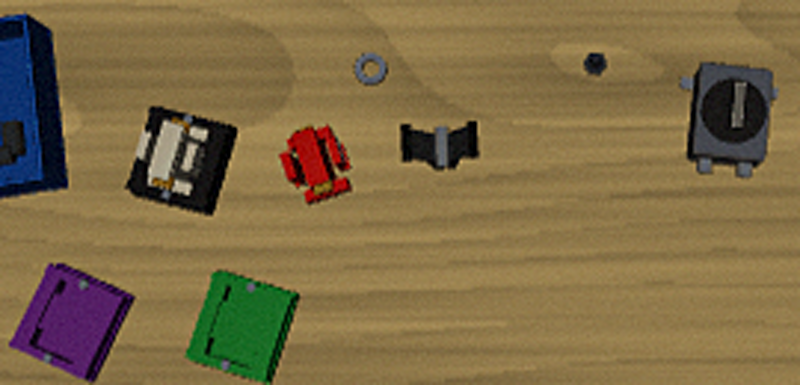

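The crop shows the clamp at about (440,145) with its handles along the image's horizontal, the tab at (740,105) tilted slightly, and the carrier at (178,158) with its x roughly along the image's vertical, tilted about 16°. Moving above the clamp.

```bash
python3 -m inch '[[0,0,-4,-0.05,-0.04,0,0.08],[0,0,-8,-0.09,-0.08,0,0.08],[0,0,-12,-0.13,-0.115,0,0.08],[0,0,-18,-0.46,-0.4,0,0.08],[0,0,-18,-0.46,-0.4,0,0.08],[0,0,-18,-0.46,-0.4,0,0.08],[0,0,-18,-0.46,-0.4,0,0.08],[0,0,-18,-0.46,-0.4,0,0.08],[0,0,-18,-0.46,-0.4,0,0.08],[0,0,-18,-0.46,-0.4,0,0.08],[0,0,-18,-0.46,-0.4,0,0.08],[0,0,-18,-0.46,-0.4,0,0.08],[0,0,-18,-0.46,-0.4,0,0.08],[0,0,-18,-0.46,-0.4,0,0.08]]' 20
python3 - <<'E'
from h import *
s=manip.observe();print(s["tcp_pos"],s["ee_rot"])
p,d,i=grab("wrist","w1");print(-i["R"].T@i["t"])
C=cloud(i,d)
m=(C[...,2]>.075)&(C[...,2]<.095)&(abs(C[...,1]-.037)<.04)&(abs(C[...,0]-.49)<.03)
q=C[m];print(len(q),cv2.minAreaRect(np.float32(q[:,:2])),q[:,2].max())
E
```

```text
time_s: 1.85
tcp_pos: [0.4901, 0.039, 0.2055]
ee_rot: [[-1.0, -0.03, -0.0], [-0.03, 1.0, 0.0], [0.0, 0.0, -1.0]]
force: [-0.3, 0.6, 0.5]
width: 0.849
finger_force: 0.0
[0.49013213 0.03901081 0.20546109] [[-9.99562143e-01 -2.95891224e-02 -7.64925395e-05]
 [-2.95891329e-02  9.99562136e-01  1.39992797e-04]
 [ 7.23167821e-05  1.42194848e-04 -9.99999987e-01]]
[0.41200099 0.03636709 0.38400016]
657 ((0.4924091100692749, 0.035432420670986176), (0.03236611559987068, 0.06593196094036102), 2.8616738319396973) 0.08613978019455838
```

View pics/w1.png

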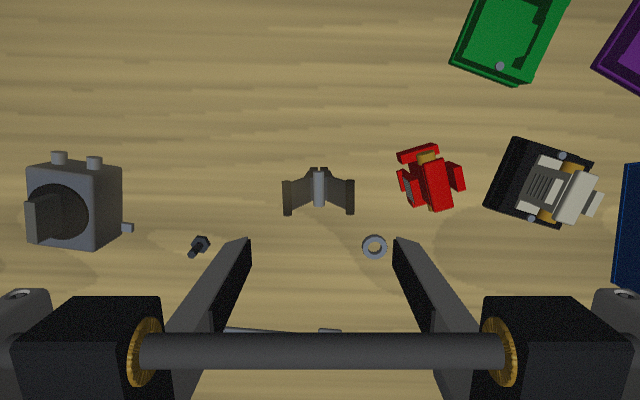

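Wrist view: clamp at (318,190), its handle rolls at (287,197) and (350,197), clear of the red decoy at (430,180); the clamp fit gives 32×66 mm, yaw 2.9°. Descending and pinching.

```bash
python3 -m inch '[[0,0,-1.2,-0.0022,-0.0036,0.04,0.08],[0,0,-1.2,-0.0022,-0.0036,0.08,0.08],[0,0,-1.2,-0.0022,-0.0036,0.11,0.08],[0,0,-1.2,-0.0022,-0.0036,0.13,0.08],[0,0,-1.2,-0.0022,-0.0036,0.142,0.08],[0,0,-1.2,-0.0022,-0.0036,0.142,0.08],[0,0,-1.2,-0.0022,-0.0036,0.142,0.06],[0,0,-1.2,-0.0022,-0.0036,0.142,0.05],[0,0,-1.2,-0.0022,-0.0036,0.142,0.04],[0,0,-1.2,-0.0022,-0.0036,0.142,0.03],[0,0,-1.2,-0.0022,-0.0036,0.142,0.03],[0,0,-1.2,-0.0022,-0.0036,0.142,0.03],[0,0,-1.2,-0.0022,-0.0036,0.142,0.03],[0,0,-1.2,-0.0022,-0.0036,0.142,0.03]]' 25
```

```text
time_s: 3.65
tcp_pos: [0.4971, 0.0341, 0.0678]
ee_rot: [[-0.999, -0.048, 0.008], [-0.048, 0.999, -0.0], [-0.008, -0.001, -1.0]]
force: [-1.3, 0.9, 13.8]
width: 0.393
finger_force: 25.1
```

```bash
python3 -m inch '[[0,0,0,0,0,-0.02,0.03],[0,0,0,0,0,-0.05,0.03],[0,0,0,0,0,-0.09,0.03],[0,0,0,0,0,-0.11,0.03],[0,0,0,0,0,-0.12,0.03],[0,0,0,0,0,-0.12,0.03],[0,0,0,0,0,-0.12,0.03]]'
python3 - <<'E'
from h import *
s=manip.observe();T=s["tcp_pos"];print(T,s["ee_rot"])
p,d,i=grab("wrist","w2")
g=grab("side","s2")
u=g[2]["R"]@T+g[2]["t"];u=u[:2]/u[2]*453.9+[313,201.5];x,y=u.astype(int);print(x,y)
c=g[0][max(0,y-60):y+90,max(0,x-70):x+80]
cv2.imwrite("pics/v2.png",np.hstack([cv2.resize(p[:,160:480],(320,400)),cv2.resize(c,(400,400),interpolation=cv2.INTER_CUBIC)]))
E
```

```text
time_s: 4.53
tcp_pos: [0.4921, 0.0343, 0.1822]
ee_rot: [[-0.999, -0.048, -0.002], [-0.048, 0.999, 0.0], [0.002, 0.0, -1.0]]
force: [0.1, 0.2, -1.4]
width: 0.393
finger_force: 25.0
[0.49209456 0.03426672 0.18220769] [[-9.98833481e-01 -4.82298347e-02 -2.35816284e-03]
 [-4.82305559e-02  9.98836198e-01  2.49899117e-04]
 [ 2.34336582e-03  3.63343110e-04 -9.99997188e-01]]
269 159
```

View pics/v2.png

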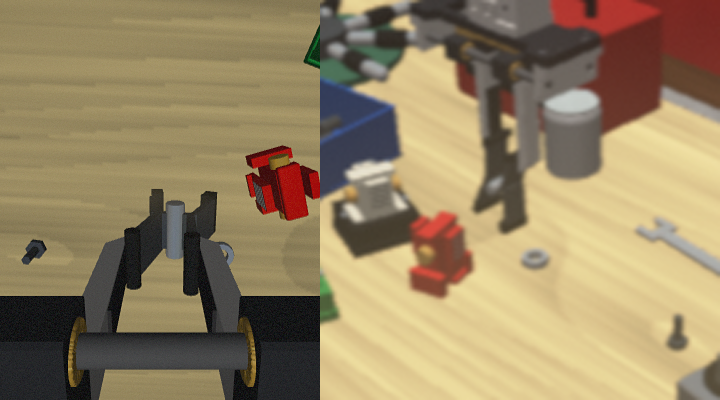

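The wrist crop shows the clamp held by both handle rolls at (133,258) and (191,262), with the pivot pin at (175,230) and the jaws gaping at (157,210) and (208,212). The side crop shows it hanging free of the bench. I'll measure the held clamp's pose and the tab.

Run:
```python
from h import *
f=np.load("pics/w2.npz");p,d=f["p"],f["d"];i={k:f[k] for k in("fx","fy","cx","cy","R","t")}
C=cloud(i,d)
def reg(n,u0,u1,v0,v1):
    q=C[v0:v1,u0:u1].reshape(-1,3);dd=d[v0:v1,u0:u1].ravel();q=q[(dd>0)&(q[:,2]>.1)]
    print(n,len(q),q.min(0).round(4),q.max(0).round(4),np.median(q,0).round(4));return q
# pin centre line per row
for v in(204,212,220,228,236,244,252): 
    q=C[v,330:341];q=q[q[:,2]>.1];print(v,np.median(q,0).round(4),p[v,335])
reg("padL",310,325,186,240);reg("padR",360,378,188,236)
reg("rollL",286,300,228,288);reg("rollR",343,360,233,292)
f=np.load("pics/top0.npz")
```

```text
204 [0.4705 0.041  0.1609] [69 73 76]
212 [0.4749 0.0411 0.1634] [128 122 114]
220 [0.48   0.0414 0.163 ] [126 118 112]
228 [0.4852 0.0418 0.1629] [126 117 108]
236 [0.4906 0.0421 0.1624] [123 116 107]
244 [0.496  0.0424 0.1624] [125 116 107]
252 [0.5014 0.0428 0.1622] [126 119 111]
padL 722 [0.4719 0.0249 0.1154] [0.4943 0.0355 0.1785] [0.4786 0.0303 0.16  ]
padR 685 [0.4703 0.0565 0.1213] [0.4991 0.0736 0.161 ] [0.4797 0.0642 0.1416]
rollL 838 [0.4745 0.0149 0.1879] [0.5074 0.0226 0.2029] [0.4888 0.0189 0.2001]
rollR 991 [0.4729 0.044  0.1577] [0.505  0.057  0.2112] [0.4878 0.0482 0.2059]
```

The pin sits about 7 mm to +y of the handle midpoint, so the clamp has rolled about 10° about its x in the pads. I'll correct this with a tool tilt. First I'll carry it towards the isolator and remeasure.

```bash
python3 -m inch '[[0,0,0,0,-0.01,-0.015,0.03],[0,0,3,-0.005,-0.04,-0.025,0.03],[0,0,6,-0.01,-0.08,-0.025,0.03],[0,0,9,-0.015,-0.12,-0.025,0.03],[0,0,11,-0.02,-0.15,-0.025,0.03],[0,0,11,-0.02,-0.165,-0.025,0.03],[0,0,11,-0.02,-0.165,-0.025,0.03],[0,0,11,-0.02,-0.165,-0.025,0.03]]' && python3 -m inch '[[3,0,0,0,0,0,0.03],[7,0,0,0,0,0,0.03],[10,0,0,0,0,0,0.03],[10.5,0,0,0,0,0,0.03],[10.5,0,0,0,0,0,0.03],[10.5,0,0,0,0,0,0.03]]'
python3 - <<'E'
from h import *
s=manip.observe();T=s["tcp_pos"];print(T)
p,d,i=grab("wrist","w3")
C=cloud(i,d)
for zl,zh in((.085,.097),(.05,.066)):
  m=(C[...,2]>zl)&(C[...,2]<zh)&(abs(C[...,1]+.222)<.06)&(abs(C[...,0]-.517)<.06)&(d>0)
  q=C[m];print(len(q),cv2.minAreaRect(np.float32(q[:,:2])),np.median(q[:,2]))
cv2.imwrite("pics/v3.png",p)
E
```

```text
time_s: 5.62
tcp_pos: [0.5207, -0.1288, 0.2085]
ee_rot: [[-0.99, 0.142, -0.0], [0.142, 0.99, 0.001], [0.0, 0.001, -1.0]]
force: [-0.9, -0.7, -1.4]
width: 0.39
finger_force: 25.0
time_s: 6.38
tcp_pos: [0.5209, -0.1297, 0.2086]
ee_rot: [[-0.99, 0.141, -0.026], [0.143, 0.973, -0.18], [-0.0, -0.182, -0.983]]
force: [-0.0, -0.8, -0.9]
width: 0.393
finger_force: 25.0
[ 0.52092645 -0.1297301   0.20855035]
502 ((0.5206810235977173, -0.22348010540008545), (0.01053446065634489, 0.03971806913614273), 82.35145568847656) 0.09115581475916426
3715 ((0.5211374759674072, -0.22327810525894165), (0.06558593362569809, 0.0843808576464653), 82.7458724975586) 0.05599312498703327
```

View pics/w3.png

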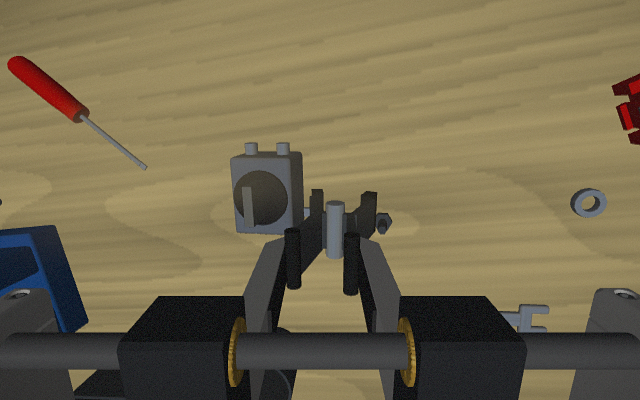

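Wrist view: tab top at about (248,207), pin at (335,230), jaws either side at (317,205) and (370,208). Tab is at (0.5207, −0.2235), yaw −7.7°. Measuring the held clamp again.

Run:
```python
from h import *
f=np.load("pics/w3.npz");p,d=f["p"],f["d"];i={k:f[k] for k in("fx","fy","cx","cy","R","t")}
C=cloud(i,d);T=np.array([.5209,-.1297,.2086])
a=np.radians(-7.5);Z=np.array([[np.cos(a),np.sin(a),0],[-np.sin(a),np.cos(a),0],[0,0,1]])
L=(C-T)@Z.T   # tab-aligned, rel. TCP
for v in range(202,258,9):
    q=L[v,331:340];print(v,np.median(q,0).round(4))
def reg(n,u0,u1,v0,v1):
    q=L[v0:v1,u0:u1].reshape(-1,3);q=q[(q[:,2]>-.1)&(q[:,2]<.03)]
    print(n,len(q),np.percentile(q,2,axis=0).round(4),np.percentile(q,98,axis=0).round(4))
reg("padL",312,324,188,205);reg("padR",360,378,190,205)
reg("rollL",287,300,232,286);reg("rollR",345,358,236,292)
```

```text
202 [-0.0213  0.0038 -0.026 ]
211 [-0.0173  0.0046 -0.0202]
220 [-0.0116  0.0047 -0.0202]
229 [-0.0056  0.0046 -0.0204]
238 [ 0.0004  0.0046 -0.0204]
247 [ 0.0066  0.0045 -0.0212]
256 [ 0.0127  0.0045 -0.0216]
padL 188 [-0.02   -0.0175 -0.0645] [-0.0113 -0.009  -0.0355]
padR 205 [-0.0194  0.0178 -0.0651] [-0.012   0.0279 -0.0416]
rollL 698 [-0.0177 -0.0146  0.018 ] [ 0.0115 -0.0082  0.0222]
rollR 724 [-0.0173  0.0156  0.019 ] [0.0118 0.0216 0.0225]
```

```bash
python3 -m inch '[[0,0,0,-0.004,-0.025,0.0045,0.03],[0,0,0,-0.008,-0.05,0.009,0.03],[0,0,0,-0.013,-0.08,0.0148,0.03],[0,0,0,-0.0163,-0.0958,0.0177,0.03],[0,0,0,-0.0163,-0.0958,0.0177,0.03],[0,0,0,-0.0163,-0.0958,0.0177,0.03],[0,0,0,-0.0163,-0.0958,0.0177,0.03]]'
python3 - <<'E'
from h import *
s=manip.observe();T=s["tcp_pos"];print(T)
p,d,i=grab("wrist","w4");C=cloud(i,d)
a=np.radians(-7.5);Z=np.array([[np.cos(a),np.sin(a),0],[-np.sin(a),np.cos(a),0],[0,0,1]])
L=(C-np.array([.5207,-.2235,.06]))@Z.T
ok=d>0
def st(n,m): q=L[m&ok];print(n,len(q),np.percentile(q,2,axis=0).round(4),np.percentile(q,98,axis=0).round(4))
h=L[...,2];near=(abs(L[...,0])<.03)&(abs(L[...,1])<.035)
st("tab",near&(h>.027)&(h<.037))
for z in(.075,.085,.095,.105,.12):st(z,near&(abs(h-z)<.005))
cv2.imwrite("pics/v4.png",p[150:310,240:440].repeat(3,0).repeat(3,1))
E
```

```text
time_s: 7.3
tcp_pos: [0.5232, -0.2274, 0.2085]
ee_rot: [[-0.99, 0.14, -0.026], [0.142, 0.973, -0.18], [0.0, -0.182, -0.983]]
force: [-0.2, -0.5, -1.2]
width: 0.39
finger_force: 25.0
[ 0.52322153 -0.22743739  0.20847566]
tab 466 [-0.0196 -0.0052  0.0289] [0.015  0.0047 0.0327]Traceback (most recent call last):
  File "<stdin>", line 10, in <module>
  File "<stdin>", line 7, in st
    return _quantile_unchecked(
        a, q, axis, out, overwrite_input, method, keepdims, weights)
    return _ureduce(a,
                    func=_quantile_ureduce_func,
    ...<5 lines>...
                    overwrite_input=overwrite_input,
                    method=method)
    r = func(a, **kwargs)
    result = _quantile(arr,
                       quantiles=q,
    ...<2 lines>...
                       out=out,
                       weights=wgt)
    slices_having_nans = np.isnan(arr[-1, ...])
                                  ~~~^^^^^^^^^
IndexError: index -1 is out of bounds for axis 0 with size 0
```

The tab is centred where planned, so I'm descending.

```bash
python3 -m inch '[[0,0,0,0,0.002,0.015,0.03],[0,0,0,0,0.005,0.032,0.03],[0,0,0,0,0.008,0.05,0.03],[0,0,0,0,0.011,0.065,0.03],[0,0,0,0,0.013,0.0757,0.03],[0,0,0,0,0.013,0.0757,0.03],[0,0,0,0,0.013,0.0757,0.03],[0,0,0,0,0.013,0.0757,0.03]]'
python3 - <<'E'
from h import *
s=manip.observe();print(s["tcp_pos"],s["force"],s["torque"])
p,d,i=grab("wrist","w5");q,_,_=grab("side","s5");cv2.imwrite("pics/v5.png",np.hstack([cv2.resize(p[150:310,240:440],(450,360)),cv2.resize(q[190:290,300:397],(350,360),interpolation=cv2.INTER_CUBIC)]))
E
```

```text
time_s: 8.35
tcp_pos: [0.5237, -0.2298, 0.1327]
ee_rot: [[-0.99, 0.141, -0.024], [0.143, 0.973, -0.181], [-0.002, -0.183, -0.983]]
force: [0.0, -0.7, -1.1]
width: 0.391
finger_force: 25.0
[ 0.52368146 -0.22979118  0.13268861] [ 0.04257266 -0.66957207 -1.09854625] [ 0.07557041 -0.06780941 -0.01114289]
```

View pics/v5.png

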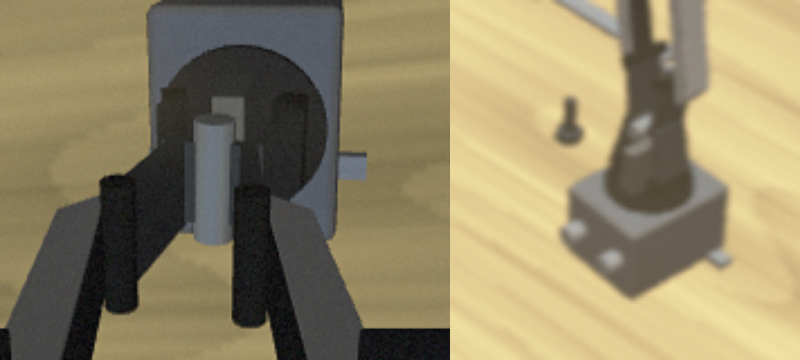

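The wrist crop shows the tab at (228,105) between the jaw pads at (173,105) and (293,110), under the pin. The side crop shows the clamp down by the disc. Lowering 2 mm, then releasing gradually.

```bash
python3 -m inch '[[0,0,0,0,0.0004,0.002,0.03],[0,0,0,0,0.0004,0.002,0.042],[0,0,0,0,0.0004,0.002,0.048],[0,0,0,0,0.0004,0.002,0.054],[0,0,0,0,0.0004,0.002,0.06],[0,0,0,0,0.0004,0.002,0.07],[0,0,0,0,0.0004,0.002,0.08],[0,0,0,0,0.0004,0.002,0.09],[0,0,0,0,0.0004,0.002,0.09],[0,0,0,0,0.0004,0.002,0.09]]'
python3 - <<'E'
from h import *
p,d,i=grab("wrist","w6");q,_,_=grab("side","s6");cv2.imwrite("pics/v6.png",np.hstack([cv2.resize(p[150:310,240:440],(450,360)),cv2.resize(q[190:290,300:397],(350,360),interpolation=cv2.INTER_CUBIC)]))
E
```

```text
time_s: 9.7
tcp_pos: [0.5231, -0.2294, 0.1297]
ee_rot: [[-0.99, 0.141, -0.026], [0.143, 0.973, -0.18], [-0.0, -0.182, -0.983]]
force: [-0.6, 0.3, -0.6]
width: 0.955
finger_force: 0.0
```

View pics/v6.png

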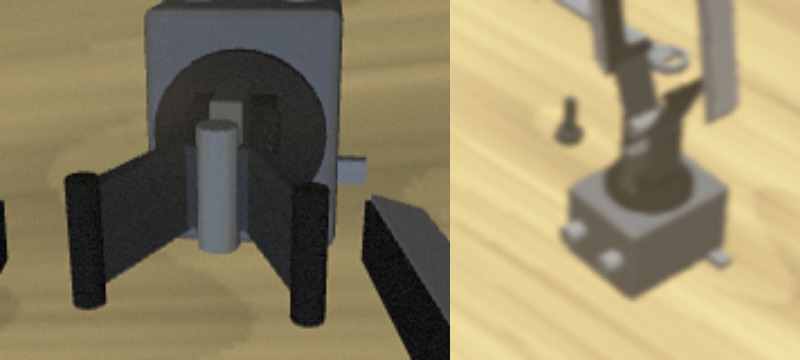

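The jaws have closed on the tab at (228,110), and the fingers are clear of the handles. Retreating, levelling the tool, and checking the clamp's height.

```bash
python3 -m inch '[[0,0,0,0,-0.003,-0.015,0.09],[0,0,0,0,-0.0085,-0.045,0.09],[0,0,0,0,-0.0145,-0.078,0.09],[0,0,0,0,-0.0185,-0.098,0.09],[-4,0,0,0,-0.0185,-0.098,0.09],[-8,0,0,0,-0.0185,-0.098,0.09],[-10.5,0,0,0,-0.0185,-0.098,0.09],[-10.5,0,0,0,-0.0185,-0.098,0.09],[-10.5,0,0,0,-0.0185,-0.098,0.09]]'
python3 - <<'E'
from h import *
p,d,i=grab("wrist","w7");C=cloud(i,d)
a=np.radians(-7.5);Z=np.array([[np.cos(a),np.sin(a),0],[-np.sin(a),np.cos(a),0],[0,0,1]])
L=(C-np.array([.5207,-.2235,.06]))@Z.T;h=L[...,2];near=(abs(L[...,0])<.03)&(abs(L[...,1])<.04)&(d>0)
def st(n,m): q=L[m&near];print(n,len(q),*( (np.percentile(q,2,axis=0).round(4),np.percentile(q,98,axis=0).round(4)) if len(q) else ()))
st("pin",(h>.035)&(abs(L[...,1])<.003));st("rolls",h>.07)
# carrier refine from top
f=np.load("pics/top0.npz");d=f["d"];C=cloud(manip.camera_info("top"),d)
m=np.zeros(d.shape,bool);m[200:248,168:214]=1
for zl,zh in((.055,.09),(.028,.042)):
  q=C[m&(C[...,2]>zl)&(C[...,2]<zh)];print(cv2.minAreaRect(np.float32(q[:,:2])))
E
```

```text
time_s: 10.92
tcp_pos: [0.5231, -0.2297, 0.23]
ee_rot: [[-0.99, 0.143, 0.001], [0.143, 0.99, -0.001], [-0.001, -0.001, -1.0]]
force: [0.3, -0.3, 0.6]
width: 0.957
finger_force: 0.0
pin 1250 [-0.0243 -0.0029  0.0514] [0.0145 0.0028 0.2852]
rolls 16299 [-0.0245 -0.038   0.078 ] [0.0113 0.0397 0.2853]
((0.4834814667701721, 0.27275803685188293), (0.05192381143569946, 0.05306582897901535), 30.748722076416016)
((0.48405495285987854, 0.2731856405735016), (0.0749913901090622, 0.07820051908493042), 74.9007339477539)
```

The clamp's origin is about 5 mm above the tab root and 5 mm off in x, within limits. Moving over the carrier.

```bash
python3 -m inch '[[0,0,1,0.006,0.03,0,0.09],[0,0,2,0.017,0.08,0,0.09],[0,0,4,0.03,0.14,0,0.09],[0,0,6,0.043,0.2,0,0.09],[0,0,8,0.056,0.26,0,0.09],[0,0,8,0.069,0.32,0,0.09],[0,0,8,0.082,0.38,0,0.09],[0,0,8,0.095,0.44,0,0.09],[0,0,8,0.104,0.475,0,0.09],[0,0,8,0.107,0.492,0,0.09],[0,0,8,0.107,0.492,0,0.09],[0,0,8,0.107,0.492,0,0.09]]'
python3 - <<'E'
from h import *
s=manip.observe();print(s["tcp_pos"])
p,d,i=grab("wrist","w8");C=cloud(i,d)
near=(abs(C[...,0]-.487)<.06)&(abs(C[...,1]-.272)<.06)&(d>0)
for zl,zh in((.028,.04),(.055,.09),(.05,.065),(.065,.078),(.078,.09)):
  q=C[near&(C[...,2]>zl)&(C[...,2]<zh)];print(zl,len(q),cv2.minAreaRect(np.float32(q[:,:2])),q[:,2].max())
E
```

```text
time_s: 12.48
tcp_pos: [0.4878, 0.2713, 0.2293]
ee_rot: [[-0.96, 0.281, -0.0], [0.281, 0.96, -0.001], [-0.0, -0.001, -1.0]]
force: [0.6, 0.1, 0.1]
width: 0.957
finger_force: 0.0
[0.4877703  0.27131227 0.22934474]
0.028 2275 ((0.4865734875202179, 0.27239564061164856), (0.07378139346837997, 0.0785752460360527), 74.99765014648438) 0.03997623801121047
0.055 1672 ((0.4853673577308655, 0.27234768867492676), (0.05273442715406418, 0.05209100991487503), 28.023597717285156) 0.0834644814426617
0.05 203 ((0.4828304350376129, 0.2723301947116852), (0.047270745038986206, 0.05062642693519592), 30.06922721862793) 0.0649964270293571
0.065 434 ((0.4861678183078766, 0.27263471484184265), (0.049447447061538696, 0.05289042741060257), 24.120298385620117) 0.07798486246625935
0.078 1065 ((0.4856697618961334, 0.2731165885925293), (0.048481449484825134, 0.04621955007314682), 24.991687774658203) 0.0834644814426617
```

View pics/w8.png

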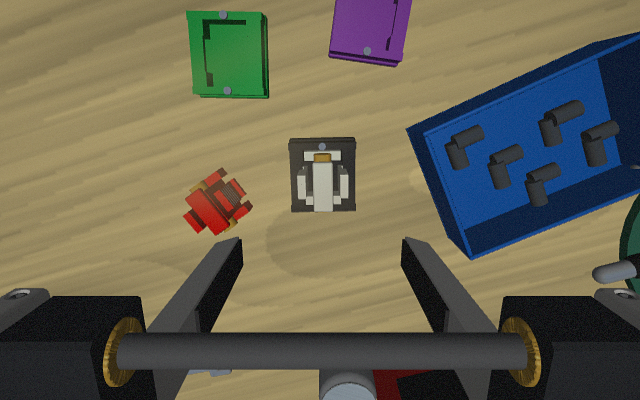

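The wrist view shows the white carrier upright in the black holder, aligned with the tool: body at (322,185), catches at (302,187) and (344,185). Red decoy is at (217,205), clear of the fingers' path. Refining the pad midpoint.

Run:
```python
from h import *
f=np.load("pics/w8.npz");p,d=f["p"],f["d"];i={k:f[k] for k in("fx","fy","cx","cy","R","t")}
C=cloud(i,d);T=np.array([.4878,.2713,.2293]);R=np.array([[-.96,.281,0],[.281,.96,0],[0,0,-1]])
L=(C-T)@R
w=(p.min(2)>110)&(C[...,2]>.04)&(d>0)&(abs(L[...,0])<.05)&(abs(L[...,1])<.05)
for zl,zh in((.072,.0795),(.0795,.09)):
  m=w&(C[...,2]>zl)&(C[...,2]<zh);n,_,S,_=cv2.connectedComponentsWithStats(m.astype(np.uint8))
  lab=_ if False else cv2.connectedComponents(m.astype(np.uint8))[1]
  for k in range(1,n):
    if S[k,4]>25:
      q=L[lab==k];print(zl,S[k],np.percentile(q,[2,98],axis=0).round(4).tolist(), cv2.minAreaRect(np.float32(q[:,:2]))[2])
```

```text
0.072 [297 175   9  24 200] [[-0.0099, -0.0244, 0.1506], [0.013, -0.0165, 0.1542]] 0.7474825382232666
0.072 [340 174   8  25 185] [[-0.0088, 0.018, 0.1506], [0.0134, 0.0252, 0.1535]] 89.28968048095703
0.0795 [313 163  20  49 955] [[-0.0213, -0.0085, 0.1465], [0.0251, 0.0101, 0.1495]] 89.66309356689453
```

```bash
python3 -m inch '[[0,0,0,0.0018,0.0005,0.03,0.075],[0,0,0,0.0018,0.0005,0.08,0.075],[0,0,0,0.0018,0.0005,0.12,0.075],[0,0,0,0.0018,0.0005,0.15,0.075],[0,0,0,0.0018,0.0005,0.175,0.075],[0,0,0,0.0018,0.0005,0.186,0.075],[0,0,0,0.0018,0.0005,0.186,0.075],[0,0,0,0.0018,0.0005,0.186,0.06],[0,0,0,0.0018,0.0005,0.186,0.05],[0,0,0,0.0018,0.0005,0.186,0.04],[0,0,0,0.0018,0.0005,0.186,0.03],[0,0,0,0.0018,0.0005,0.186,0.03],[0,0,0,0.0018,0.0005,0.186,0.03],[0,0,0,0.0018,0.0005,0.186,0.03]]' 25
```

```text
time_s: 14.28
tcp_pos: [0.4867, 0.2737, 0.0447]
ee_rot: [[-0.96, 0.279, 0.002], [0.279, 0.96, 0.0], [-0.001, 0.001, -1.0]]
force: [-0.6, -0.9, 5.5]
width: 0.382
finger_force: 25.0
```

Opening is about 36 mm with 25 N, so the catches are fully pinched. Drawing it up slowly.

```bash
python3 -m inch '[[0,0,0,0,0,-0.006,0.03],[0,0,0,0,0,-0.012,0.03],[0,0,0,0,0,-0.018,0.03],[0,0,0,0,0,-0.024,0.03],[0,0,0,0,0,-0.03,0.03],[0,0,0,0,0,-0.036,0.03]]'; python3 -m inch '[[0,0,0,0,0,-0.02,0.03],[0,0,0,0,0,-0.045,0.03],[0,0,0,0,0,-0.075,0.03],[0,0,0,0,0,-0.1,0.03],[0,0,0,0,0,-0.115,0.03],[0,0,0,0,0,-0.12,0.03],[0,0,0,0,0,-0.12,0.03],[0,0,0,0,0,-0.12,0.03],[0,0,0,0,0,-0.12,0.03]]'
python3 - <<'E'
from h import *
s=manip.observe();print(s["tcp_pos"],s["width"])
p,d,i=grab("wrist","w9");q,_,j=grab("side","s9");t,_,_=grab("top","t9")
u=j["R"]@s["tcp_pos"]+j["t"];x,y=(u[:2]/u[2]*453.9+[313,201.5]).astype(int)
c=q[max(0,y-50):y+70,max(0,x-60):x+60]
cv2.imwrite("pics/v9.png",np.vstack([np.hstack([cv2.resize(p[130:310,220:440],(400,300)),cv2.resize(c,(400,300),interpolation=cv2.INTER_CUBIC)]),np.hstack([cv2.resize(t[170:270,150:283],(400,300)),cv2.resize(q[170:270,300:400],(400,300))])]))
E
```

```text
time_s: 15.02
tcp_pos: [0.486, 0.2736, 0.0798]
ee_rot: [[-0.96, 0.279, 0.0], [0.279, 0.96, 0.0], [-0.0, 0.0, -1.0]]
force: [-0.5, 0.2, -1.7]
width: 0.384
finger_force: 25.0
time_s: 16.15
tcp_pos: [0.4853, 0.2733, 0.1983]
ee_rot: [[-0.96, 0.28, -0.002], [0.28, 0.96, -0.001], [0.002, -0.001, -1.0]]
force: [0.4, -0.0, -2.2]
width: 0.383
finger_force: 25.0
[0.4853159  0.2732891  0.19828031] 0.38287967099328735
```

View pics/v9.png

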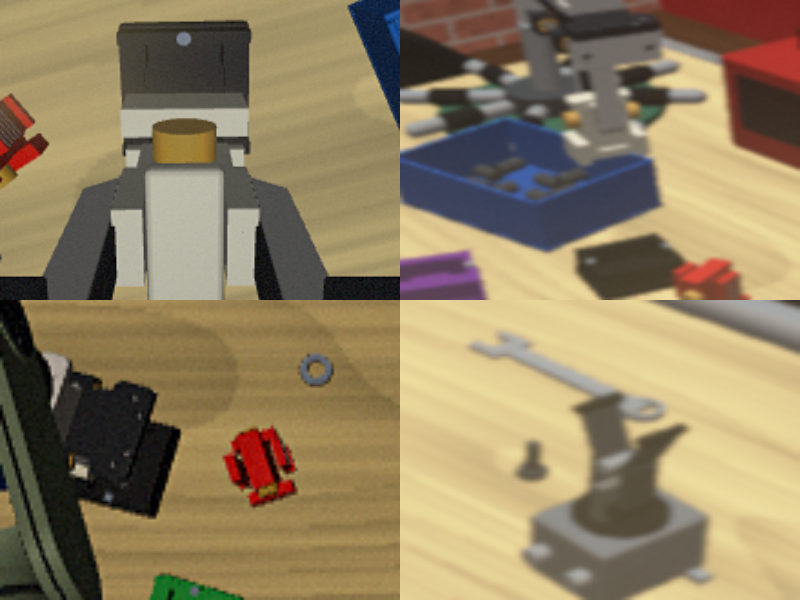

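The carrier is held pinched and upright, clear of the empty holder, with its underside about 16 cm up. The clamp stands gripping the tab, and the bystanders are undisturbed. Letting it settle, then handing in.

```bash
python3 -m inch '[[0,0,0,0,0,0,0.03],[0,0,0,0,0,0,0.03],[0,0,0,0,0,0,0.03],[0,0,0,0,0,0,0.03]]' && python3 -c "
from plant import manip
print(manip.finish_job())"
```

```text
time_s: 16.8
tcp_pos: [0.4859, 0.2735, 0.1994]
ee_rot: [[-0.96, 0.28, -0.0], [0.28, 0.96, 0.0], [0.0, 0.0, -1.0]]
force: [-0.0, -0.5, -1.6]
width: 0.381
finger_force: 25.0
the job is handed in; nothing more can be done
None
```

I handed the job in at 16.8 s: the clamp grips the isolator tab by itself, its jaw feet about 5 mm above the tab's foot, and the fuse carrier is held pinched and upright with its underside about 16 cm above the bench; no verdict came back.

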